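# Load the parts magazine and hold the dispenser gate open at its mark

### The job

Stand the loose parts magazine on the open end of the dispenser's guide, slide it along the guide under the lips until both spring catches hold it in its side notches, and let go of it. Only then pull the spring-return gate out by its upright handle until its pointer is level with the index clip, and finish still holding it there: do not let go at the end. Leave the bin, the screwdriver and the jar on the bench where they are.

Things in the scene. Friction and masses are not known exactly. Their poses are not given: they have to be found in the camera images.
- magazine_mid (a point): Middle of the loose parts magazine, 45 mm above its underside. Upright closed yellow box, 50 (x) by 62 (y) mm, 90 mm tall, black lid; black foot plate 70 x 70 x 8 mm, corners rounded, with a notch 11 mm long, 4 mm deep in the middle of each x side. Same after a half turn about z (up). About 0.35 kg. Starts standing on the bench, left or right of the dispenser.
- seat (a point): Middle of the magazine when seated, 65 mm above the bench. Axes of the dispenser (grey block, fixed; place and yaw vary): z up, y along the guide from open end to end stop, -x to its front, where the gate comes out; magazine's y lies along this y, either way. Channel 72 mm wide. End stop is met 1.5 mm past the seat; let go within 2 mm, it is centred by the catches. Passing them: about 10 N.
- entry (a point): Middle of the magazine when it stands on the guide's open end, 92 mm before the seat (-y); axes as seat. Guide floor 45 mm below, same height as at the seat. Low walls 86 mm apart here, funnelling to 72 mm. Slide it 92 mm along +y from here: lips over the foot, 60 mm apart, from 41 mm before the seat on, top 19 mm above the floor, underside 10.5 mm, bar it from above.
- catch_front (a joint): Spring catch (steel ball) in the front (-x) channel wall at the seat: 0 = sprung out (nothing there, or in the foot's notch), 0.002 to 0.004 m = pressed in by the side of the foot.
- catch_back (a joint): The same in the back (+x) wall.
- gate (a joint): How far the gate is pulled out (m): 0 = shut, grows as it is pulled along -x of the seat's axes, end of travel 0.07. A spring draws it back if let go: about 3 N when shut, 9 N at 0.07.
- gate_grip (a point): Grip point on the gate's black upright handle, a plate 14 mm thick (x), 50 mm wide (y), from 12 to 62 mm above the bench; the point is at its middle, 45 mm above the bench. Moves with the gate; axes as seat. When shut it is 105 mm in front (-x) of the seat. Easily pinched from above, fingers closing along x.
- pointer (a point): End of the thin steel pointer sticking out to +y from the foot of the handle, 16 mm above the bench, 36 mm beside the handle's middle and at the same x. Moves with the gate; axes as seat.
- mark (a point): Upright fin (3 mm thick) of the dark steel index clip on the aluminium rail beside the gate, at its end next to the pointer, 16 mm above the bench. Axes as seat. Fixed, 30 to 55 mm in front (-x) of the shut gate's pointer, differing from run to run; the pointer is level with it when both have the same x in these axes.
- pick_bin: Bystander: small open-fronted yellow bin, 110 x 90 x 65 mm; origin at the middle of its underside. Stands on the other side of the dispenser from the magazine.
- driver: Bystander: screwdriver lying on the bench beyond the work, along its own x axis; about 0.2 m long.
- jar: Bystander: jar with a lid, 60 mm across, 85 mm tall; origin at the middle of its underside.
Not all that is in view belongs to the job. Leave any pink or purple look-alike of the part that bears magazine_mid alone.

How it is judged (in metres and radians):
On the way, in this order (a step that is already met when the one before it is completed fails the run):
1. the magazine stands on the open end of the guide, not yet under the lips (y of magazine_mid in the frame of seat between -0.13 and -0.055 m and x of magazine_mid in the frame of seat between -0.012 and 0.012 m and z of magazine_mid in the frame of seat below 0.008 m), for 0.05 s.
2. the magazine is seated, held by both catches, and let go (y of magazine_mid in the frame of seat between -0.003 and 0.003 m and x of magazine_mid in the frame of seat between -0.004 and 0.004 m and z of magazine_mid in the frame of seat between -0.004 and 0.004 m and angle between magazine_mid's own z axis and vertical below 0.06 rad and angle between the y axis of magazine_mid and the y axis of seat, either way round below 0.08 rad and value of joint each of catch_front, catch_back below 0.0015 m and contact force between the fingers and magazine below 0.3 N), for 0.2 s.
3. the gate is pulled out to the index clip and held there by the fingers (all of step 2 and x of pointer in the frame of mark between -0.005 and 0.005 m and velocity of joint gate between -0.01 and 0.01 m/s and contact force between the fingers and gate above 1.5 N), for 0.3 s.
At the end, for the whole second after the job is handed in: Fingers still hold the gate (over 1.5 N), pointer within 5 mm of the clip along its travel, at rest; magazine upright, within 3 mm of the seat along the guide, both catches out in its notches (1.5 mm), untouched by the fingers; bin, screwdriver, jar within 30 mm of their starts (all of step 3 and distance of each of pick_bin, driver, jar from where it was at the start of the episode below 0.03 m); the arm keeps its last pose, push and grip.
It fails at once if the gate is pulled (over 10 mm) while the magazine is not in the seat (value of joint gate above 0.01 m and not (y of magazine_mid in the frame of seat between -0.003 and 0.003 m)).
It fails at once if a bystander is moved more than 30 mm (distance of any of pick_bin, driver, jar from where it was at the start of the episode above 0.03 m).
It also fails if it takes over 64 s, if anything falls off the work surface, if the arm or the gripper's body presses on something with over 40 N, if the wrist force passes 120 N, or if a joint passes its speed limit or range.

### The arm

A 6-joint arm with a two-finger parallel gripper is mounted at the origin on the work surface. World frame = base frame: x ahead of the robot, y to its left, z up, the work surface at z = 0. Lengths are in mm, angles in rad, forces in N, time in s.
With the tool pointing down it reaches from about 350 to 775 mm from the base axis. Payload 7.3 kg.
Tool frame: the origin (TCP) lies at the very end of the fingers, on their centre line; the grasp point (between the pads) lies 19 mm behind it; z points along the fingers, y is the line along which they close (so a half turn about z gives the same grasp; the last joint's range is limited). The gripper opens to 92 mm and grips with 3 to 60 N. Pads are 19 mm wide; open, the fingers measure 130 mm over their backs; the gripper's body (75 mm by 190 mm) begins 47 mm behind the grasp point.
Start: joints at [-0.146, 0.342, 1.524, -0, 1.275, -0.146], TCP at [525.019, 0.019, 226.741] pointing down, gripper open.
Joint ranges: [-2.53, 2.53], [-0.77, 2.02], [0.04, 2.7], [-1, 4.14], [0.28, 2.66], [-3.11, 3.11]. Speed limits (rad/s): [2.57, 2.57, 3.14, 3.14, 3.14, 3.14].

### API

Orientations are given as [roll, pitch, yaw] about the fixed x, y, z axes, in that order (R = Rz(yaw) Ry(pitch) Rx(roll)).
In Python, from plant import bot gives the robot as it stands.
- The arm moves only by the tool apply_moves, never from a script. Its argument "motion" is text: rows parted by semicolons, each of 4 numbers parted by spaces: the shift along the tool's x, y, z in m, then the turn about the tool's z in degrees. A call has 1 to 8 rows; each row shifts and turns the commanded pose from where the row before left it, along the tool's axes as they then stand; what a row does not reach is not made up. A row lasts 1/8 s, in which the tool goes at most 62.5 mm and 10.7 degrees, less where a joint would pass 70% of its speed; a pose out of reach is approached as far as the arm can. A call with a gripper value outside its range is refused whole. "fingers" is the opening, from -1 (shut) to 1 (fully open), set as the call begins (left out, the last holds). The fingers move at their own pace and stop on an object; the grip force is fixed at half the most. Time passes only in rows, so rows that do not move let the fingers close. It gives the time, the measured TCP pose, the force, the opening and the grip force at its end, in the units of the state.
- bot.get_obs(): the state, without advancing time (a new reading comes with each control period).
- bot.capture(name): name is "scene" or "side" or "wrist"; returns a dict with "img" (400x640x3 uint8, blue, green, red), "range_z" (400x640 float32, mm along the optical axis (not along the pixel's ray), 0 where there is no reading), "fx", "fy", "cx", "cy" (pixels), "world_from_camera" (4x4, takes a point from camera to world coordinates); the wrist camera has in their place "mount" (4x4, takes a point from camera to tool coordinates, whose origin is the TCP and whose axes are the flange's). Camera axes: x right, y down, z forward; pixel columns grow to the right and rows downward; lengths in mm; the calibration is good to about 2 mm. A picture is of the moment at which its call begins: read the wrist's pose just before it.
- bot.close_job(): hands the job in; it is judged then, once.
Trained networks look in a picture, given as the dict that the camera call returned (one of the last four; its "shot" number tells which), for a name from the list of things; names that differ only in an ending like _2 or _b are one class to them, and where a whole thing is asked for, a point or a joint stands for the part that bears it (a point fixed in the world has none). Each returns a list of dicts, best first, with "p" (0 to 1); they miss things now and then, are a little off and sometimes report something else, mostly with a low value. They report only what shows in the picture. A call takes as long as a camera call. They do not tell look-alikes from the thing itself.
- bot.cut_out(picture, thing): "pixels" (400x640 bool, what is visible of it) and "point" ([column, row] in pixels, amid what is visible of it).
The state is a dict: "time": time; "joint_positions": joint angles; "dq": joint speeds; "tau": joint torques, N m; "tool_pos": TCP position; "tcp_rot": TCP orientation; "contact_force": force on the tool from outside, world axes, zero at the start; "moment": the same for the moment, N m; "grip_width": finger opening in mm; "finger_force": force on a finger pad.
Only numpy, scipy, OpenCV 4.12 (cv2) and the standard library are available. Lean on these libraries where they do the work, as an engineer would, in place of code of your own. Each camera call takes 0.05 s, during which the arm holds its last target. There are 200 camera calls.

## Working session

There is one attempt and no reset: what is moved stays moved. The work goes in short steps, Python scripts to look and compute and a tool call to move; the robot and the scene stay as the last step left them, time stands still between calls to the robot, and variables do not carry over. Pictures are saved under pics/ and viewed, at most 10 in all, crops included, and the job is handed in when it is done.

Besides the shell and the picture viewer there is one more tool, called after "Request:" by a JSON object that holds its "method" and its "body", one argument or row to a line. apply_moves: Moves the arm, as the interface text tells. Its arguments: {"type":"object","properties":{"motion":{"type":"string"},"fingers":{"type":"number"}},"required":["motion"]}

```bash
mkdir -p pics; cat > h.py <<'E'
import numpy as np, cv2
from plant import bot
from scipy.spatial.transform import Rotation as R
def T():
    o=bot.get_obs(); M=np.eye(4); M[:3,:3]=R.from_euler('xyz',o['tcp_rot']).as_matrix(); M[:3,3]=o['tool_pos']; return M
def cap(n):
    t=T(); c=bot.capture(n)
    c['W']=t@np.array(c['mount']) if 'mount' in c else np.array(c['world_from_camera'])
    return c
def cloud(c):
    z=c['range_z'];v,u=np.mgrid[0:400,0:640]
    P=np.stack([(u-c['cx'])/c['fx']*z,(v-c['cy'])/c['fy']*z,z],-1)
    return P@c['W'][:3,:3].T+c['W'][:3,3]
E
python3 - <<'E'
from h import *
print(bot.get_obs())
for n in ['scene','side']:
    c=cap(n); P=cloud(c); cv2.imwrite(f'pics/{n}0.png',c['img']); np.savez(f'{n}0.npz',P=P,img=c['img'],W=c['W'],k=[c['fx'],c['fy'],c['cx'],c['cy']])
    for t in ['magazine_mid','gate_grip','pointer','mark','catch_front','pick_bin','driver','jar','seat']:
        try:
            for d in bot.cut_out(c,t)[:3]:
                m=d['pixels']&(c['range_z']>0); print(n,t,round(d['p'],2),np.round(d['point']),m.sum(),np.round(np.median(P[m],0)))
        except Exception as e: print(t,e)
E
```

```text
{'time': 0.0, 'joint_positions': array([-1.45972255e-01,  3.42707015e-01,  1.52501047e+00, -9.30389183e-06,
        1.27536840e+00, -1.45983689e-01]), 'dq': array([ 0.00144968,  0.00126406,  0.00056966,  0.00020983, -0.00099665,
        0.00058529]), 'tau': array([ 7.61924657e-04, -4.31245601e+01, -2.44219762e+01,  7.17750052e-02,
        5.59406646e-02, -1.04314388e-04]), 'tool_pos': array([5.24604558e+02, 9.21000700e-02, 2.26055388e+02]), 'tcp_rot': array([-3.14011401e+00, -2.08411696e-04,  1.57081032e+00]), 'contact_force': array([-0.4193251 , -0.38679892, -0.35261123]), 'moment': array([-0.00963976, -0.02383817, -0.0173383 ]), 'finger_force': 0.0, 'grip_width': 91.56061037257899}
scene magazine_mid 0.77 [378. 126.] 455 [443. 433.  58.]
scene magazine_mid 0.65 [357. 142.] 574 [438. 307.  58.]
scene magazine_mid 0.59 [390. 154.] 638 [555. 378.  56.]
scene gate_grip 0.91 [301. 196.] 321 [495.  24.  18.]
scene pointer 0.52 [303. 198.] 343 [495.  25.  16.]
scene mark 0.46 [302. 196.] 331 [495.  22.  16.]
scene driver 0.62 [232. 309.] 334 [ 682. -352.   23.]
scene jar 0.83 [405. 187.] 428 [689. 292.  62.]
scene seat 0.81 [308. 222.] 3093 [581.   3.  18.]
side magazine_mid 0.91 [375. 301.] 1227 [424. 343.  86.]
side magazine_mid 0.91 [362. 354.] 1590 [427. 464.  87.]
side magazine_mid 0.75 [312. 320.] 1468 [541. 406.  79.]
side gate_grip 0.63 [358. 198.] 494 [498.  32.  14.]
side pointer 0.86 [358. 198.] 458 [495.  31.  14.]
side pointer 0.49 [264. 273.] 878 [673. 323.  66.]
side mark 0.17 [262. 276.] 921 [674. 322.  64.]
side pick_bin 0.7 [369. 118.] 307 [ 497. -306.   21.]
side driver 0.66 [304. 103.] 47 [ 718. -343.   20.]
side jar 0.72 [262. 273.] 932 [674. 321.  63.]
side jar 0.71 [373. 298.] 1312 [425. 342.  81.]
side seat 0.59 [333. 193.] 4212 [565.  19.  16.]
```

```bash
python3 - <<'E'
import cv2,numpy as np
a=cv2.imread('pics/scene0.png')[90:330,180:450]; b=cv2.imread('pics/side0.png')[80:400,220:440]
a=cv2.resize(a,None,fx=1.48,fy=1.48*1,interpolation=cv2.INTER_CUBIC);b=cv2.resize(b,(400,int(320*400/220)),interpolation=cv2.INTER_CUBIC)
h=np.zeros((600,800,3),np.uint8);h[:a.shape[0],:min(400,a.shape[1])]=a[:,:400];h[:b.shape[0],400:]=b[:600];cv2.imwrite('pics/v1.png',h)
E
```

```text
(no output)
```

View pics/v1.png

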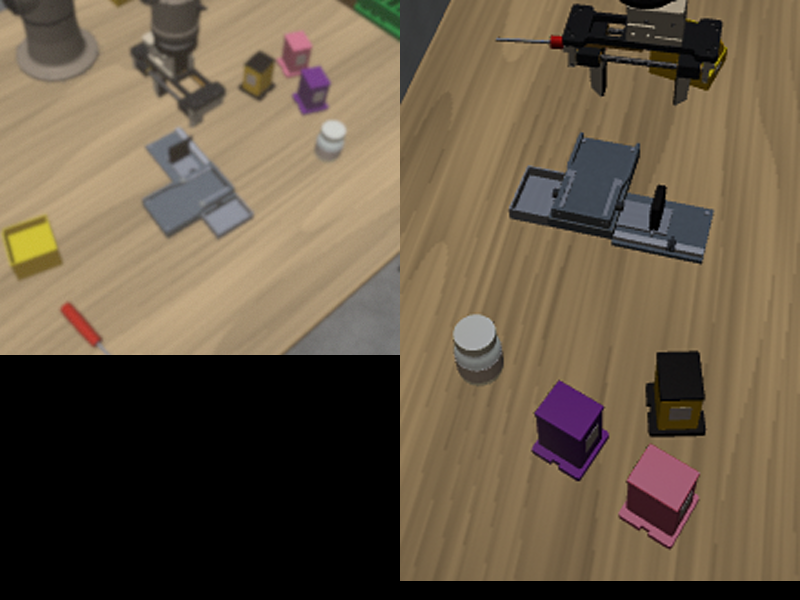

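The candidates in the side picture are yellow/black at (375,301), pink at (362,354) and purple at (312,320). The yellow box with black lid and foot fits the description, and the enlarged crop confirms it at (678,390). The other two are look-alikes. The gate comes out towards world -x, and the guide's open end points to world -y.

Request:
{"method": "apply_moves", "body": {
  "motion": "0 0.015 -0.05 0; 0 0.015 -0.05 0; 0 0.01 -0.05 0; 0 0 0 0;0 0 0 0"
}}

```text
time: 1.62
tool_pos: [564.7, 0.1, 375.9]
tcp_rot: [-3.14, -0.0, 1.571]
contact_force: [0.5, -0.9, -0.6]
grip_width: 91.6
finger_force: 0.0
```

```bash
python3 - <<'E'
from h import *
o=bot.get_obs();print(o['tool_pos'],o['tcp_rot'])
c=cap('wrist'); P=cloud(c); cv2.imwrite('pics/w0.png',c['img']); np.savez('w0.npz',P=P,img=c['img'])
print(np.round(c['W'],3).tolist(), c['fx'])
# magazine top from side/scene cloud
for n in ['side0','scene0']:
    d=np.load(n+'.npz');Q=d['P'];img=d['img'].astype(int)
    m=(abs(Q[...,0]-430)<60)&(abs(Q[...,1]-320)<75)&(Q[...,2]>84)&(Q[...,2]<110)&(img.max(-1)<60)
    q=Q[m];print(n,m.sum(),np.median(q,0).round(1),q.min(0).round(),q.max(0).round())
    if m.sum()>10: print(cv2.minAreaRect(q[:,:2].astype(np.float32)))
E
```

```text
[5.64709474e+02 6.49263205e-02 3.75899255e+02] [-3.14044060e+00 -1.67457139e-04  1.57082087e+00]
[[1.0, 0.001, 0.0, 565.118], [0.001, -0.954, -0.3, 82.64], [-0.0, 0.3, -0.954, 535.58], [0.0, 0.0, 0.0, 1.0]] 347.74721954242534
side0 654 [422.9 325.7  90.4] [392. 289.  85.] [453. 360.  95.]
((423.0205383300781, 323.5927429199219), (52.217369079589844, 65.37416076660156), 12.284463882446289)
scene0 79 [424.5 322.3  88.9] [401. 300.  86.] [445. 344.  94.]
((423.5247497558594, 321.349853515625), (38.36507034301758, 47.40080642700195), 10.336847305297852)
```

View pics/w0.png

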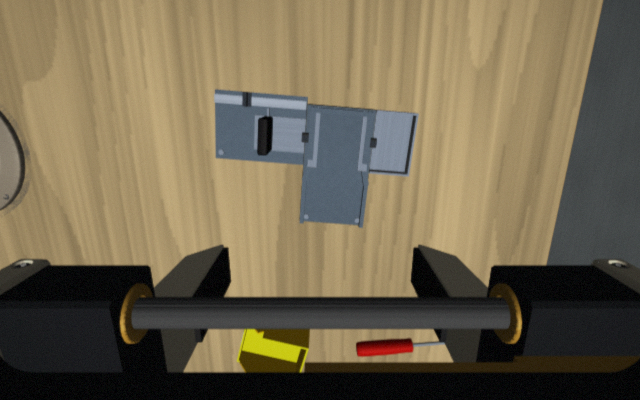

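The wrist picture shows the dispenser from above. The catches are at about (305,137) and (373,143), the handle at (264,135), the clip fin at (247,99), and the open end at the bottom near (332,224). I'll take a closer look for precise numbers.

Request:
{"method": "apply_moves", "body": {
  "motion": "0.01 -0.02 0.05 0; 0.01 -0.01 0.05 0; 0.01 0 0.05 0; 0 0 0 0;0 0 0 0"
}}

```text
time: 2.3
tool_pos: [535.8, 29.7, 228.1]
tcp_rot: [3.14, 0.0, 1.571]
contact_force: [0.5, -0.2, 0.1]
grip_width: 91.7
finger_force: 0.0
```

```bash
python3 - <<'E'
from h import *
o=bot.get_obs();print(o['tool_pos'],o['tcp_rot'])
c=cap('wrist'); P=cloud(c); np.savez('w1.npz',P=P,img=c['img'],W=c['W'],k=[c['fx'],c['fy'],c['cx'],c['cy']])
cv2.imwrite('pics/w1.png',c['img'])
for t in ['gate_grip','pointer','mark','catch_front','catch_back','seat']:
    for d in bot.cut_out(c,t)[:2]: 
        m=d['pixels'];print(t,round(d['p'],2),np.round(d['point'],1),m.sum(),np.median(P[m],0).round(1))
# height histogram in dispenser
m=(abs(P[...,0]-590)<120)&(abs(P[...,1]+20)<120)
z=P[...,2][m];print(np.histogram(z,bins=np.arange(-4,70,2)))
E
```

```text
[535.77207178  29.70377516 228.12085199] [3.13988204e+00 3.13628264e-04 1.57082468e+00]
gate_grip 0.61 [286.  176.8] 3268 [501.2  30.   14.3]
pointer 0.94 [288.1 176.4] 3278 [501.4  30.   14.3]
mark 0.69 [244.5 127.4] 237 [460.9  76.9  19.4]
seat 0.6 [348.4 186.5] 29111 [566.6  17.5  20.9]
(array([   0,   60, 6558, 6263, 1572, 2054, 1629,  300, 1348, 1467,  479,
        235, 4957, 4988,  449,   88,  180,  805,  254,  855, 1007,  181,
        365,  312,   15,   14,   13,   18,   12,   12,   21,   14,   67,
        456,  192,    0]), array([-4, -2,  0,  2,  4,  6,  8, 10, 12, 14, 16, 18, 20, 22, 24, 26, 28,
       30, 32, 34, 36, 38, 40, 42, 44, 46, 48, 50, 52, 54, 56, 58, 60, 62,
       64, 66, 68]))
```

View pics/w1.png

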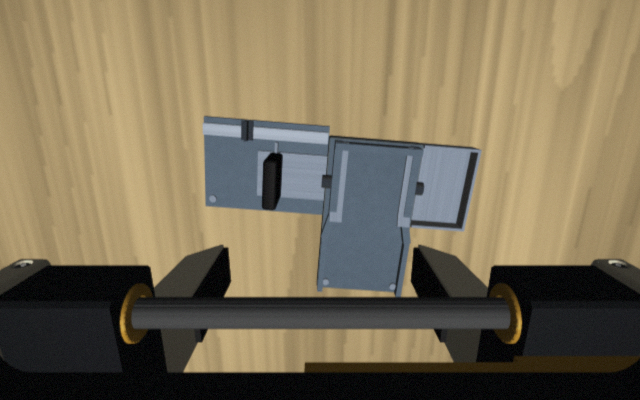

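```bash
python3 - <<'E'
from h import *
d=np.load('w1.npz');P=d['P'];I=d['img'].astype(int)
v,u=np.mgrid[0:400,0:640]
def rect(m,n):
    k,l,s,_=cv2.connectedComponentsWithStats(m.astype(np.uint8))
    for i in range(1,k):
        if s[i,4]>60:
            q=P[l==i][:,:2].astype(np.float32); print(n,s[i],np.round(cv2.minAreaRect(q)[0],1),np.round(cv2.minAreaRect(q)[1],1),round(cv2.minAreaRect(q)[2],2),P[l==i][:,2].mean().round(1))
A=(v<235)|((u>235)&(u<410)&(v<300))
rect((P[...,2]>58)&(P[...,2]<68)&A,'handle')
rect((P[...,2]>37)&(P[...,2]<43)&A,'lip/top')
rect((P[...,2]>18)&(P[...,2]<24)&A&(u>300)&(u<430),'floor')
rect((I.max(-1)<45)&A,'dark')
# edges
g=cv2.cvtColor(d['img'],cv2.COLOR_BGR2GRAY)
ls=cv2.createLineSegmentDetector().detect(g)[0][:,0]
f=lambda a:P[int(round(a[1])),int(round(a[0]))]
for x in ls:
    if np.hypot(x[2]-x[0],x[3]-x[1])>35 and 195<x[0]<490 and 105<x[1]<300 and x[3]<300:
        a,b=f(x[:2]),f(x[2:]);t=np.degrees(np.arctan2(b[1]-a[1],b[0]-a[0]));print(x.round(),a.round(1),b.round(1),round((t+45)%90-45,2))
E
```

```text
handle [262 159  16  52 729] [487.   28.5] [50.1 14.3] 85.53 63.3
lip/top [335 142  89  22 654] [594.7  56.3] [15.4 88.2] 85.71 41.4
lip/top [329 210  13  13 106] [552.7 -11. ] [12.  13.6] 83.17 38.6
lip/top [396 215  14  13 101] [625.2 -16.6] [12.9 13. ] 86.01 38.5
floor [326 137 104  39 553] [596.8  46.2] [ 40.3 105.9] 85.73 21.5
floor [ 323  151   83  142 8746] [588.6 -28.9] [165.2  86.6] 85.51 22.0
floor [321 188   9  44 197] [542.3 -10.3] [51.  6.] 85.41 21.6
floor [409 195  21  36  87] [643.5 -12.1] [23.  39.8] 14.95 21.5
dark [262 153  20  57 920] [501.3  62.2] [119.   25.4] 67.61 58.8
dark [457 153  20  74 343] [637.6  65.4] [ 66.2 214.3] 48.11 17.6
dark [236 298 174   2 348] [543.9  78.6] [55.6 41.5] 66.8 309.7
[283. 152. 278. 207.] [496.2  52.5   9.6] [488.3 -11.    7.7] -7.09
[224. 296. 416. 297.] [ 415.  -131.4    2.2] [561.3  61.3 307.5] -37.21
[298. 212. 233. 207.] [511.2 -16.7   8.9] [436.6 -11.1   7.4] -4.25
[261. 206. 262. 162.] [468.8  -9.8   7.7] [473.5  42.3  13.7] -5.09
[206. 115. 328. 125.] [413.7  91.1   1.5] [545.1  80.8   2.6] -4.48
[329. 134. 481. 147.] [546
[... 1188 characters left out ...]
.6  52.2  14.3] -4.23
[341. 221. 348. 150.] [560.  -22.8  22.2] [564.2  59.8  42.3] -2.9
[402. 214. 412. 157.] [624.6 -10.1  34.7] [630.6  51.4  34.1] -5.52
[342. 152. 336. 211.] [558.7  56.6  35.2] [553.4  -5.7  37.9] -4.86
[344. 141. 417. 146.] [561.5  66.   21.6] [638.   61.   22.5] -3.74
[282. 197. 321. 200.] [494.1   3.2  15.3] [537.6  -0.6  14.4] -4.93
[419. 248. 450. 297.] [584.2  41.2 233. ] [570.3  61.3 307.5] 34.67
[257. 152. 256. 193.] [467.6  52.3   8.1] [464.2   6.1   9.3] -4.21
[411. 144. 336. 138.] [631.9  62.9  21.2] [553.1  69.1  21.8] -4.51
[322. 237. 318. 283.] [538.7 -38.4  31. ] [534.2 -96.4  30.4] -4.42
[274. 204. 275. 163.] [491.3   9.8  62.3] [493.8  50.5  62.4] -3.56
```

Request:
{"method": "apply_moves", "body": {
  "motion": "0.05 -0.019 0 0;0.05 -0.019 0 0;0.05 -0.019 0 0;0.05 -0.019 0 0;0.05 -0.019 0 0;0.05 -0.018 0 0;0 0 0 -6;0 0 0 -6"
}}

```text
time: 3.65
tool_pos: [421.6, 330.9, 226.9]
tcp_rot: [3.141, 0.0, 1.786]
contact_force: [-0.0, -0.4, -0.1]
grip_width: 91.9
finger_force: 0.0
```

Request:
{"method": "apply_moves", "body": {
  "motion": "0 0 0 0;0 0 0 0"
}}

```text
time: 3.9
tool_pos: [422.2, 329.9, 226.9]
tcp_rot: [3.141, -0.0, 1.778]
contact_force: [0.6, 0.2, 0.3]
grip_width: 91.9
finger_force: 0.0
```

```bash
python3 - <<'E'
from h import *
o=bot.get_obs();print(o['tool_pos'],o['tcp_rot'])
c=cap('wrist'); P=cloud(c); cv2.imwrite('pics/w2.png',c['img'])
for d in bot.cut_out(c,'magazine_mid')[:3]: print(d['p'],d['point'],np.median(P[d['pixels']],0).round())
m=(P[...,2]>82)&(P[...,2]<100)
k,l,s,_=cv2.connectedComponentsWithStats(m.astype(np.uint8))
for i in range(1,k):
    if s[i,4]>300: q=P[l==i];print(s[i],q.mean(0).round(1),cv2.minAreaRect(q[:,:2].astype(np.float32)),c['img'][l==i].mean(0).round())
# index clip vs handle
d=np.load('w1.npz');P=d['P'];f=np.radians(-4.45);X=np.array([np.cos(f),np.sin(f)]);Y=np.array([-X[1],X[0]]);S=np.array([591.7,20.3])
I=d['img'].max(-1);r=np.zeros((400,640),bool);r[110:150,235:262]=1
q=P[r&(I<70)];a=(q[:,:2]-S)@X;b=(q[:,:2]-S)@Y
for lo in range(4,40,4):
    w=(q[:,2]>=lo)&(q[:,2]<lo+4)
    if w.sum()>3: print(lo,w.sum(),np.percentile(a[w],[2,50,98]).round(1),np.percentile(b[w],[2,50,98]).round(1))
cv2.imwrite('pics/clip.png',cv2.resize(d['img'][100:220,190:340],None,fx=5,fy=5,interpolation=cv2.INTER_CUBIC))
E
```

```text
[422.18553813 329.89812417 226.8991808 ] [ 3.14122005e+00 -6.29179910e-05  1.77790735e+00]
0.75 [455.0, 141.0] [531. 396.  91.]
0.74 [320.4, 189.6] [422. 335.  92.]
0.65 [350.8, 51.8] [425. 448.  92.]
[ 307    0  103   98 5803] [426.5 452.3  91.7] ((426.7612609863281, 452.4013671875), (52.13868713378906, 64.098388671875), 67.84217071533203) [161. 132. 211.]
[ 426  103   97   91 4695] [541.6 394.8  91.7] ((543.1681518554688, 393.8233947753906), (52.116817474365234, 64.22064208984375), 67.94180297851562) [144.  45. 112.]
[ 290  161   60   70 4018] [423.  327.1  91.8] ((423.2404479980469, 325.8105773925781), (52.02674865722656, 63.29825210571289), 12.017354011535645) [37. 37. 38.]
[ 548  237   59   29 1230] [673.6 321.3  86.8] ((675.9061279296875, 322.4006042480469), (51.984336853027344, 28.518230438232422), 15.57176399230957) [194. 196. 189.]
8 6 [-140.2 -138.  -135.6] [55.5 55.5 55.7]
16 112 [-140.7 -133.4 -130.3] [37.4 47.4 55.7]
20 24 [-134.9 -134.5 -131.4] [36.8 46.5 55.3]
24 45 [-137.7 -135.8 -134.6] [37.7 47.  55.8]
28 17 [-136.6 -135.4 -134.4] [37.8 46.2 54.9]
```

View pics/w2.png

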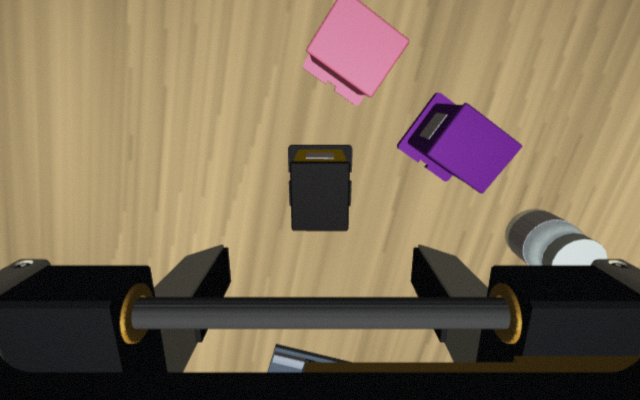

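View pics/clip.png

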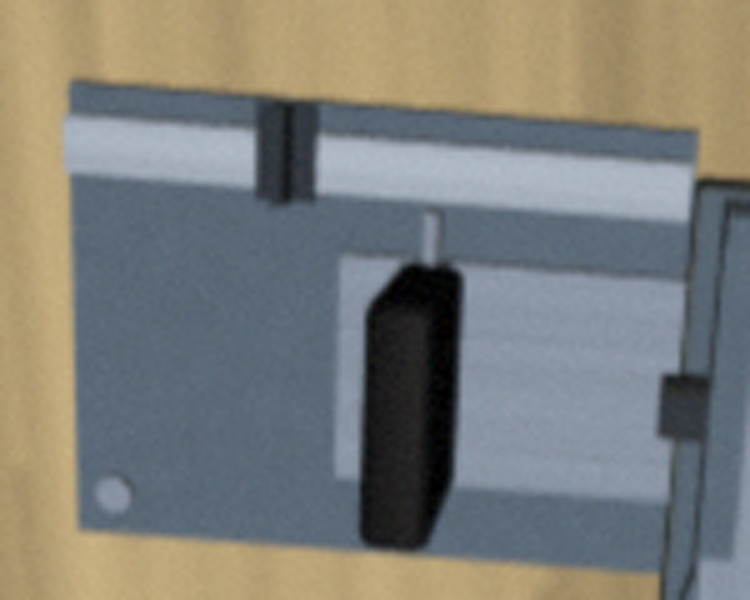

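The yellow/black magazine stands at (320,190), about (423,326) mm with 12° yaw. The purple one at (455,141) and the pink one at (351,52) are look-alikes. The clip fin at crop (288,150) lies about 30.5 mm in front of the handle. Descending to grasp.

Request:
{"method": "apply_moves", "body": {
  "motion": "-0.0045 0 0.05 0;0 0 0.05 0;0 0 0.05 0;0 0 0.033 0;0 0 0 0;0 0 0 0"
}}

```text
time: 4.75
tool_pos: [423.9, 326.1, 45.0]
tcp_rot: [3.14, -0.001, 1.78]
contact_force: [0.2, 0.6, 0.4]
grip_width: 91.4
finger_force: 0.0
```

Request:
{"method": "apply_moves", "body": {
  "motion": "0 0 0 0;0 0 0 0;0 0 0 0;0 0 0 0;0 0 0 0;0 0 0 0",
  "fingers": -1
}}

```text
time: 5.5
tool_pos: [422.8, 325.6, 43.8]
tcp_rot: [-3.141, 0.0, 1.78]
contact_force: [-1.3, -0.7, 2.8]
grip_width: 50.0
finger_force: 30.0
```

Request:
{"method": "apply_moves", "body": {
  "motion": "0 0 -0.03 0;0 0 -0.04 0;0 0 -0.04 0;0 0 0 8.2;0 0 0 8.2;-0.0232 0.0121 0 0;-0.04 0.02 0 0;-0.04 0.02 0 0"
}}

```text
time: 6.5
tool_pos: [466.9, 217.6, 153.0]
tcp_rot: [-3.14, 0.001, 1.495]
contact_force: [1.2, -0.0, -2.6]
grip_width: 49.6
finger_force: 30.0
```

Request:
{"method": "apply_moves", "body": {
  "motion": "-0.05 0.025 0 0;-0.05 0.025 0 0;-0.05 0.025 0 0;-0.05 0.025 0 0;-0.05 0.025 0 0;-0.03 0.015 0 0;0 0 0 0;0 0 0 0"
}}

```text
time: 7.5
tool_pos: [584.4, -70.6, 152.9]
tcp_rot: [-3.14, -0.001, 1.494]
contact_force: [0.7, 0.4, -3.6]
grip_width: 50.3
finger_force: 30.0
```

```bash
cat >> h.py <<'E'
f=np.radians(-4.45);X=np.array([np.cos(f),np.sin(f)]);Y=np.array([-X[1],X[0]]);S=np.array([591.7,20.3])
def st():
    o=bot.get_obs();p=o['tool_pos'];d=p[:2]-S;print('x %.1f y %.1f z %.1f yawerr(deg) %.2f'%(d@X,d@Y,p[2],np.degrees(o['tcp_rot'][2]-np.pi/2-f)),o['tcp_rot'].round(4),o['contact_force'].round(1),o['grip_width'].round(1))
E
python3 - <<'E'
from h import *
st()
c=cap('wrist');P=cloud(c);cv2.imwrite('pics/w3.png',c['img'])
c=cap('side');Q=cloud(c);I=c['img'].max(-1)
m=(abs(Q[...,0]-585)<60)&(abs(Q[...,1]+71)<60)
for lo in range(95,215,8):
    w=m&(Q[...,2]>lo)&(Q[...,2]<lo+8)
    if w.sum()>5: d=Q[w][:,:2]-S;print(lo,w.sum(),np.percentile(d@X,[2,98]).round(1),np.percentile(d@Y,[2,98]).round(1))
E
```

```text
Traceback (most recent call last):
  File "h.py", line 16, in st
    o=bot.get_obs();p=o['tool_pos'];d=p[:2]-S;print('x %.1f y %.1f z %.1f yawerr(deg) %.2f'%(d@X,d@Y,p[2],np.degrees(o['tcp_rot'][2]-np.pi/2-f)),o['tcp_rot'].round(4),o['contact_force'].round(1),o['grip_width'].round(1))
                                                                                                                                                                                                   ^^^^^^^^^^^^^^^^^^^^^
AttributeError: 'float' object has no attribute 'round'
```

```bash
sed -i "s/,o\['grip_width'\].round(1))/,o['grip_width'])/" h.py; python3 - <<'E'
from h import *
st()
c=cap('wrist');P=cloud(c);cv2.imwrite('pics/w3.png',c['img'])
c=cap('side');Q=cloud(c)
m=(abs(Q[...,0]-585)<60)&(abs(Q[...,1]+71)<60)
for lo in range(95,215,8):
    w=m&(Q[...,2]>lo)&(Q[...,2]<lo+8)
    if w.sum()>5: d=Q[w][:,:2]-S;print(lo,w.sum(),np.percentile(d@X,[2,98]).round(1),np.percentile(d@Y,[2,98]).round(1))
E
```

```text
x -0.3 y -91.2 z 152.9 yawerr(deg) 0.04 [-3.1396e+00 -7.0000e-04  1.4938e+00] [ 0.7  0.4 -3.6] 50.27373866822466
103 10 [-32.3  20.1] [-99.9 -58.4]
111 133 [-34.7  34.1] [-126.1  -56.3]
119 86 [-33.3  33.1] [-109.4  -57.7]
127 45 [-24.8  24.2] [-100.1  -60.3]
135 51 [-24.6  23.8] [-87.8 -59.8]
143 44 [-24.6  21.3] [-86.9 -60. ]
151 50 [-30.3  24. ] [-84.3 -58.5]
159 69 [-34.3  36.4] [-83.8 -59. ]
167 64 [-41.   38.9] [-88.4 -59.6]
175 77 [-41.4  40.8] [-88.4 -59.6]
183 78 [-42.3  41.8] [-87.6 -59.5]
191 128 [-41.1  39.9] [-123.1  -58.6]
199 213 [-33.3  33.7] [-122.3  -61.1]
```

View pics/w3.png

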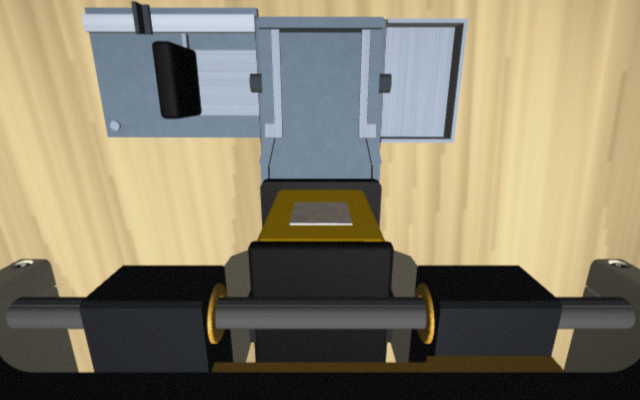

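The held magazine (foot's front edge at row 183, columns 262-380) sits straight in line with the channel. Lowering it now.

Request:
{"method": "apply_moves", "body": {
  "motion": "0 0 0.03 0;0 0 0.03 0;0 0 0.02 0;0 0 0.007 0;0 0 0.001 0;0 0 0 0;0 0 0 0"
}}

```text
time: 8.48
tool_pos: [585.6, -71.2, 66.6]
tcp_rot: [3.14, 0.0, 1.494]
contact_force: [0.2, -0.3, -3.5]
grip_width: 49.7
finger_force: 30.0
```

Request:
{"method": "apply_moves", "body": {
  "motion": "0 0 0.001 0;0 0 0.001 0;0 0 0.0005 0;0 0 0 0;0 0 0 0"
}}

```text
time: 9.1
tool_pos: [585.2, -71.3, 63.8]
tcp_rot: [3.141, 0.0, 1.494]
contact_force: [-1.8, 0.6, 5.5]
grip_width: 49.6
finger_force: 30.0
```

Request:
{"method": "apply_moves", "body": {
  "motion": "0.01 0 -0.0005 0;0.01 0 0 0;0.01 0 0 0;0.01 0 0 0;0.01 0 0 0;0.01 0 0 0;0 0 0 0"
}}

```text
time: 9.98
tool_pos: [589.6, -11.5, 65.6]
tcp_rot: [3.141, 0.002, 1.495]
contact_force: [-6.8, -4.6, 15.5]
grip_width: 50.0
finger_force: 30.0
```

```bash
python3 -c "
from h import *
st()"
```

```text
x 0.3 y -31.9 z 65.6 yawerr(deg) 0.10 [3.1409e+00 1.9000e-03 1.4949e+00] [-6.8 -4.6 15.5] 49.994752497985964
```

Request:
{"method": "apply_moves", "body": {
  "motion": "0 -0.0007 -0.001 0;0 0 0 0;0 0 0 0"
}}

```text
time: 10.35
tool_pos: [589.3, -11.5, 65.7]
tcp_rot: [3.14, 0.001, 1.495]
contact_force: [-1.0, -4.0, 8.8]
grip_width: 50.0
finger_force: 30.0
```

Request:
{"method": "apply_moves", "body": {
  "motion": "0 0 -0.001 0;0.006 0 0 0;0.006 0 0 0;0.005 0 0 0;0 0 0 0;0 0 0 0"
}}

```text
time: 11.1
tool_pos: [589.7, 2.1, 65.2]
tcp_rot: [-3.14, 0.006, 1.494]
contact_force: [-2.2, -19.2, -0.1]
grip_width: 49.7
finger_force: 30.0
```

```bash
python3 -c "
from h import *
st()"
```

```text
x -0.5 y -18.3 z 65.2 yawerr(deg) 0.06 [-3.1403  0.0057  1.4942] [ -2.2 -19.2  -0.1] 49.73103953027176
```

Request:
{"method": "apply_moves", "body": {
  "motion": "0.004 0.0003 0 0;0.004 0 0 0;0.004 0 0 0;0 0 0 0"
}}

```text
time: 11.6
tool_pos: [590.3, 10.2, 64.1]
tcp_rot: [-3.138, 0.011, 1.494]
contact_force: [-4.4, -34.3, -7.1]
grip_width: 49.9
finger_force: 30.0
```

```bash
python3 -c "
from h import *
st();c=cap('side');Q=cloud(c)
m=(abs(Q[...,0]-591)<60)&(abs(Q[...,1]-10)<70)
for lo in range(15,115,8):
    w=m&(Q[...,2]>lo)&(Q[...,2]<lo+8)
    if w.sum()>5: d=Q[w][:,:2]-S;print(lo,w.sum(),np.percentile(d@X,[2,98]).round(1),np.percentile(d@Y,[2,98]).round(1))
cv2.imwrite('pics/s4.png',cv2.resize(c['img'][110:240,250:420],None,fx=4.6,fy=4.6,interpolation=cv2.INTER_CUBIC))
"
```

```text
x -0.6 y -10.2 z 64.1 yawerr(deg) 0.04 [-3.1384  0.011   1.4938] [ -4.4 -34.3  -7.1] 49.88217263069358
15 460 [-58.4  53.7] [-75.2  45.3]
23 218 [-51.1  49.9] [-79.   43.1]
31 305 [-48.   46.8] [-52.   42.5]
39 92 [-42.6  42. ] [-38.3  43. ]
55 11 [-14.5  23. ] [-11.9  -8.2]
63 19 [-31.9  30.5] [-7.6 -0.7]
71 33 [-38.1  39.3] [-3.6  2.3]
79 32 [-41.6  40.5] [-14.4   6.4]
87 37 [-41.7  41.4] [-5.6 11.7]
95 102 [-41.2  42.3] [-3.4 15.6]
103 119 [-35.   33.9] [-8.3 12.7]
111 58 [-18.3  31.4] [-24.3   3.1]
```

View pics/s4.png

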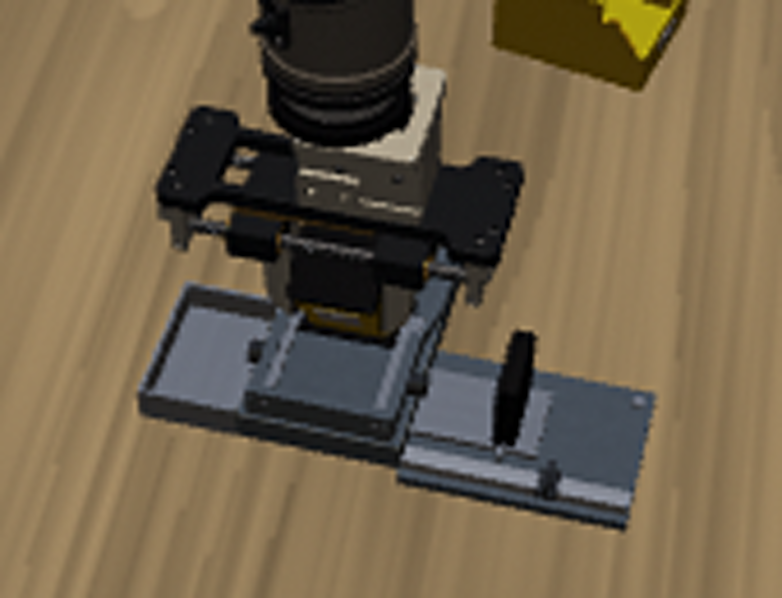

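```bash
python3 -c "
from h import *
st();c=cap('wrist');P=cloud(c);I=c['img'].astype(int);D=(P[...,:2]-S);x=D@X;y=D@Y
for v in range(40,300,8):
    print(v,[(u,int(y[v,u]),int(P[v,u,2]),I[v,u].tolist()) for u in (300,330)])
cv2.imwrite('pics/w4.png',c['img'])
"
```

```text
x -0.6 y -10.2 z 64.1 yawerr(deg) 0.04 [-3.1384  0.0109  1.4938] [ -3.3 -34.9  -7. ] 50.0881387624411
40 [(300, 101, 1, [154, 204, 228]), (330, 101, 1, [126, 170, 192])]
48 [(300, 97, 1, [155, 206, 228]), (330, 97, 1, [131, 178, 200])]
56 [(300, 93, 2, [154, 206, 228]), (330, 93, 1, [130, 176, 199])]
64 [(300, 88, 1, [156, 207, 228]), (330, 88, 2, [130, 178, 201])]
72 [(300, 84, 2, [157, 207, 229]), (330, 84, 0, [130, 177, 200])]
80 [(300, 80, 0, [153, 207, 228]), (330, 80, 3, [131, 180, 204])]
88 [(300, 75, 0, [159, 208, 229]), (330, 75, 1, [135, 183, 207])]
96 [(300, 70, 1, [157, 207, 229]), (330, 70, 2, [141, 189, 211])]
104 [(300, 66, 0, [153, 206, 228]), (330, 66, 0, [140, 189, 212])]
112 [(300, 61, 0, [158, 209, 231]), (330, 61, 1, [139, 190, 212])]
120 [(300, 56, 3, [158, 207, 229]), (330, 56, 0, [143, 191, 213])]
128 [(300, 51, 1, [155, 207, 227]), (330, 51, 1, [144, 193, 215])]
136 [(300, 46, 1, [139, 185, 207]), (330, 46, 2, [131, 175, 198])]
144 [(300, 44, 22, [154, 140, 122]), (330, 44, 21, [155, 140, 124])]
152 [(300, 43, 41, [123, 110, 98]), (330, 43, 41, [122, 110, 98]
[... 506 characters left out ...]
, 139, 121]), (330, 0, 21, [162, 146, 129])]
224 [(300, -4, 23, [159, 141, 124]), (330, -4, 21, [159, 141, 124])]
232 [(300, -9, 21, [159, 142, 124]), (330, -10, 21, [169, 151, 132])]
240 [(300, -15, 21, [156, 142, 123]), (330, -15, 21, [165, 147, 129])]
248 [(300, 15, 99, [30, 27, 30]), (330, 16, 100, [24, 26, 25])]
256 [(300, 13, 101, [25, 24, 23]), (330, 13, 101, [27, 25, 22])]
264 [(300, 10, 103, [28, 30, 31]), (330, 10, 103, [24, 23, 25])]
272 [(300, 8, 105, [28, 26, 26]), (330, 8, 105, [30, 31, 28])]
280 [(300, 5, 106, [33, 33, 31]), (330, 5, 106, [33, 29, 28])]
288 [(300, 3, 108, [33, 32, 31]), (330, 3, 108, [30, 28, 27])]
296 [(300, 0, 109, [26, 27, 27]), (330, 1, 110, [26, 26, 25])]
```

View pics/w4.png

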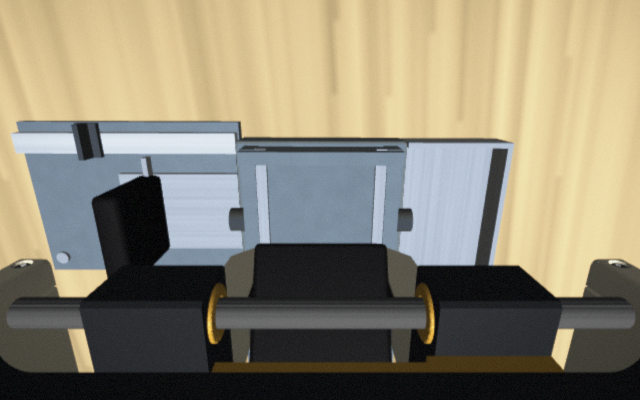

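The wrist picture and depth show the magazine tilted forward about 35° (lid at rows 245-360 slopes down to the front). It pivoted in the pads with its front edge jammed at the lip mouth. I'll back out, let it stand up and regrip with the fingers closing along y, so that it can't pivot.

Request:
{"method": "apply_moves", "body": {
  "motion": "-0.01 0 0 0;-0.01 0 0 0;-0.01 0 0 0;-0.01 0 0 0;-0.01 0 0 0;-0.01 0 0 0;-0.01 0 0 0;0 0 0 0"
}}

```text
time: 12.7
tool_pos: [586.1, -53.9, 65.8]
tcp_rot: [3.141, 0.002, 1.493]
contact_force: [0.1, -2.0, 2.8]
grip_width: 49.7
finger_force: 30.0
```

```bash
cat >> h.py <<'E'
def lid(c):
    P=cloud(c);D=(P[...,:2]-S);x=D@X;y=D@Y;z=P[...,2]
    for v in range(140,360,8):
        u=330
        if abs(y[v,u])<200: print((v,int(y[v,u]),int(z[v,u]),c['img'][v,u].tolist()),end=' ')
E
python3 -c "
from h import *
st();lid(cap('wrist'))"
```

```text
x 0.2 y -74.4 z 65.8 yawerr(deg) 0.01 [3.1413e+00 1.7000e-03 1.4933e+00] [ 0.1 -2.   2.8] 49.651277619909706
(140, -16, 22, [166, 147, 130]) (148, -21, 21, [162, 146, 127]) (156, -26, 22, [163, 144, 127]) (164, -30, 22, [161, 143, 124]) (172, -36, 21, [161, 142, 123]) (180, -40, 22, [163, 144, 127]) (188, -46, 21, [165, 146, 130]) (196, -50, 21, [165, 149, 128]) (204, -56, 21, [163, 146, 128]) (212, -61, 21, [163, 144, 125]) (220, -66, 22, [163, 146, 127]) (228, -72, 20, [158, 143, 122]) (236, -77, 20, [166, 147, 128]) (244, -82, 21, [124, 109, 95]) (252, -48, 105, [32, 32, 29]) (260, -51, 105, [35, 33, 33]) (268, -54, 107, [33, 31, 31]) (276, -56, 109, [36, 34, 33]) (284, -59, 110, [38, 36, 35]) (292, -62, 111, [37, 35, 38]) (300, -42, 146, [38, 38, 37]) (308, -43, 148, [62, 64, 62]) (316, -44, 151, [100, 99, 98]) (324, -46, 150, [113, 111, 112]) (332, -75, 116, [41, 41, 39]) (340, -77, 118, [42, 40, 42]) (348, -79, 120, [36, 38, 38]) (356, -82, 121, [44, 43, 43])
```

Request:
{"method": "apply_moves", "body": {
  "motion": "0 0 -0.004 0;0.012 0 0 0;0.012 0 0 0;0.01 0 0.002 0;-0.003 0 0.003 0;-0.008 0 0.0005 0;-0.008 0 0 0;-0.008 0 0 0"
}}

```text
time: 13.75
tool_pos: [587.6, -44.3, 65.4]
tcp_rot: [3.139, -0.002, 1.494]
contact_force: [0.6, 5.0, 4.5]
grip_width: 49.6
finger_force: 30.0
```

Request:
{"method": "apply_moves", "body": {
  "motion": "-0.008 0 0 0;-0.008 0 0 0;0 0 0 0"
}}

```text
time: 14.12
tool_pos: [586.4, -61.3, 65.4]
tcp_rot: [3.139, -0.0, 1.494]
contact_force: [-0.8, 1.5, 4.8]
grip_width: 50.2
finger_force: 30.0
```

```bash
python3 -c "
from h import *
st();lid(cap('wrist'))"
```

```text
x 1.0 y -81.8 z 65.4 yawerr(deg) 0.03 [ 3.1389e+00 -2.0000e-04  1.4936e+00] [-0.8  1.5  4.8] 50.180603906385535
(140, -24, 21, [161, 144, 125]) (148, -28, 21, [163, 145, 127]) (156, -33, 22, [160, 142, 125]) (164, -38, 22, [162, 143, 123]) (172, -43, 21, [162, 145, 126]) (180, -47, 22, [164, 145, 127]) (188, -53, 21, [160, 143, 125]) (196, -57, 22, [161, 144, 126]) (204, -63, 21, [161, 140, 123]) (212, -68, 21, [158, 139, 123]) (220, -73, 20, [158, 141, 122]) (228, -78, 22, [121, 105, 91]) (236, -80, 30, [24, 57, 71]) (244, -63, 79, [108, 111, 114]) (252, -54, 107, [16, 13, 12]) (260, -57, 109, [44, 42, 43]) (268, -60, 110, [41, 39, 39]) (276, -62, 110, [45, 45, 43]) (284, -66, 110, [43, 41, 42]) (292, -68, 112, [41, 40, 42]) (300, -49, 147, [38, 37, 36]) (308, -50, 149, [63, 61, 64]) (316, -52, 150, [101, 99, 98]) (324, -54, 150, [105, 108, 106]) (332, -83, 116, [46, 47, 44]) (340, -85, 117, [46, 41, 43]) (348, -88, 118, [46, 45, 47]) (356, -91, 119, [45, 43, 41])
```

Request:
{"method": "apply_moves", "body": {
  "motion": "0 -0.0008 -0.004 0;0.012 0 0 0;0.012 0 0 0;0.004 0 0.002 0;-0.003 0 0.002 0;-0.007 0 0.0005 0;0 0 0 0"
}}

```text
time: 15.05
tool_pos: [586.8, -42.5, 64.9]
tcp_rot: [3.14, -0.001, 1.494]
contact_force: [-2.1, 4.1, 5.2]
grip_width: 50.1
finger_force: 30.0
```

Request:
{"method": "apply_moves", "body": {
  "motion": "0 0 0 0;0 0 0 0;0 0 0 0;0 0 0 0",
  "fingers": 1
}}

```text
time: 15.55
tool_pos: [586.0, -43.3, 63.6]
tcp_rot: [-3.141, 0.0, 1.494]
contact_force: [-0.3, 0.2, -0.8]
grip_width: 85.3
finger_force: 0.0
```

Request:
{"method": "apply_moves", "body": {
  "motion": "0 0 -0.04 0;0 0 -0.05 0;0 0 -0.05 0;0 0 -0.04 0;0 0 0 0;0 0 0 0"
}}

```text
time: 16.3
tool_pos: [585.5, -43.1, 242.8]
tcp_rot: [-3.14, -0.0, 1.494]
contact_force: [0.4, -0.3, -0.6]
grip_width: 91.6
finger_force: 0.0
```

```bash
cat >> h.py <<'E'
def mag(c,ymin=-160,ymax=40):
    P=cloud(c);D=(P[...,:2]-S);x=D@X;y=D@Y;z=P[...,2]
    m=(abs(x)<45)&(y>ymin)&(y<ymax)&(z>100)&(z<118)&(c['img'].max(-1)<90)
    q=np.stack([x[m],y[m],z[m]],-1)
    if len(q)>50:
        print(len(q),'med',np.median(q,0).round(1),'lo',np.percentile(q,1,0).round(1),'hi',np.percentile(q,99,0).round(1),cv2.minAreaRect(q[:,:2].astype(np.float32)))
        print('slope',np.linalg.lstsq(np.c_[q[:,:2],np.ones(len(q))],q[:,2],rcond=None)[0].round(3))
E
python3 -c "
from h import *
st();c=cap('wrist');cv2.imwrite('pics/w5.png',c['img']);mag(c);mag(cap('side'));lid(c)"
```

```text
x -1.3 y -63.7 z 242.8 yawerr(deg) 0.05 [-3.1401e+00 -2.0000e-04  1.4939e+00] [ 0.4 -0.3 -0.6] 91.57377374490837
3903 med [  0.6 -87.5 111.8] lo [ -24.7 -120.4  101.5] hi [ 25.9 -59.1 113.4] ((0.710205078125, -89.81301879882812), (51.96784973144531, 62.69117736816406), 0.3594076931476593)
slope [ 1.00000e-03 -1.70000e-02  1.10136e+02]
357 med [  0.2 -87.7 110.5] lo [ -24.8 -123.6  100.3] hi [ 26.  -59.3 115.2] ((0.46610260009765625, -91.52750396728516), (51.921695709228516, 67.69365692138672), 0.7565273642539978)
slope [ 5.00000e-03 -4.00000e-02  1.06652e+02]
(140, -27, 22, [125, 111, 96]) (148, -36, 22, [127, 113, 97]) (156, -45, 21, [125, 110, 97]) (164, -54, 22, [122, 109, 94]) (172, -60, 37, [10, 62, 81]) (180, -59, 76, [65, 72, 77]) (188, -59, 107, [12, 26, 34]) (196, -65, 110, [40, 41, 40]) (204, -71, 113, [38, 38, 39]) (212, -79, 111, [36, 35, 37]) (220, -87, 111, [38, 37, 38]) (228, -95, 111, [34, 34, 36]) (236, -102, 112, [33, 34, 36]) (244, -110, 111, [36, 33, 34]) (252, -118, 111, [30, 30, 32]) (260, -181, 3, [122, 168, 189]) (268, -193, 1, [125, 170, 192]) (300, -31, 323, [30, 30, 29]) (308, -31, 327, [48, 50, 48]) (316, -34, 327, [70, 70, 70]) (324, -36, 327, [82, 83, 82])
```

The magazine now stands upright at the entry, at (0.7,-89.8) in seat axes. Turning the gripper 90° to regrip.

Request:
{"method": "apply_moves", "body": {
  "motion": "-0.026 0.002 0 10;0 0 0 10;0 0 0 10;0 0 0 10;0 0 0 10;0 0 0 10;0 0 0 10;0 0 0 10"
}}

```text
time: 17.4
tool_pos: [585.5, -69.2, 242.1]
tcp_rot: [-3.141, 0.003, 0.092]
contact_force: [-0.4, -0.1, -0.8]
grip_width: 91.8
finger_force: 0.0
```

Request:
{"method": "apply_moves", "body": {
  "motion": "0 0 0 10;0 0 0 0;0 0 0 0"
}}

```text
time: 17.77
tool_pos: [585.8, -69.2, 243.0]
tcp_rot: [-3.141, 0.001, -0.073]
contact_force: [-0.5, 0.8, -0.1]
grip_width: 92.0
finger_force: 0.0
```

```bash
python3 -c "
from h import *
st();mag(cap('wrist'))
print(bot.get_obs()['joint_positions'].round(2))"
```

```text
x 1.1 y -89.7 z 243.0 yawerr(deg) -89.75 [-3.1414e+00  1.3000e-03 -7.3400e-02] [-0.5  0.8 -0.1] 91.97382425174658
4202 med [  2.4 -90.8 111.7] lo [ -24.2 -121.7  102.5] hi [ 25.9 -59.6 113.3] ((0.5877895355224609, -90.74861907958984), (63.6887321472168, 51.572654724121094), 89.89686584472656)
slope [-1.500e-02  1.000e-03  1.116e+02]
[-0.25  0.45  1.31 -0.    1.38  1.4 ]
```

Request:
{"method": "apply_moves", "body": {
  "motion": "0 0.0005 0.05 0.2;0 0 0.05 0;0 0 0.05 0;0 0 0.03 0;0 0 0.014 0;0 0 0 0;0 0 0 0"
}}

```text
time: 18.7
tool_pos: [587.0, -70.0, 51.2]
tcp_rot: [3.141, -0.003, -0.08]
contact_force: [-0.4, -0.3, -0.6]
grip_width: 92.3
finger_force: 0.0
```

Request:
{"method": "apply_moves", "body": {
  "motion": "0 0 0 0;0 0 0 0;0 0 0 0;0 0 0 0;0 0 0 0",
  "fingers": -1
}}

```text
time: 19.32
tool_pos: [586.1, -70.1, 50.1]
tcp_rot: [3.141, -0.001, -0.08]
contact_force: [-0.6, -1.0, 3.4]
grip_width: 61.9
finger_force: 30.0
```

```bash
python3 -c "
from h import *
st()"
```

```text
x 1.5 y -90.5 z 50.1 yawerr(deg) -90.15 [ 3.1412e+00 -6.0000e-04 -8.0300e-02] [-0.6 -1.   3.4] 61.88180803000734
```

Request:
{"method": "apply_moves", "body": {
  "motion": "-0.0005 -0.008 -0.0003 0;0 -0.008 0 0;0 -0.008 0 0;0 -0.008 0 0;0 -0.008 0 0;0 -0.008 0 0;0 0 0 0"
}}

```text
time: 20.2
tool_pos: [589.1, -20.6, 50.1]
tcp_rot: [-3.141, 0.001, -0.079]
contact_force: [-1.4, 1.9, 3.3]
grip_width: 61.5
finger_force: 30.0
```

```bash
python3 -c "
from h import *
st();mag(cap('side'))"
```

```text
x 0.6 y -41.0 z 50.1 yawerr(deg) -90.10 [-3.1408e+00  5.0000e-04 -7.9400e-02] [-1.4  1.9  3.3] 61.52728625862626
```

Request:
{"method": "apply_moves", "body": {
  "motion": "-0.0005 -0.006 0 0;0 -0.006 0 0;0 -0.006 0 0;0 -0.006 0 0;0 -0.006 0 0;0 0 0 0"
}}

```text
time: 21.0
tool_pos: [591.4, 8.0, 50.1]
tcp_rot: [3.141, -0.0, -0.08]
contact_force: [-0.8, -2.8, 2.1]
grip_width: 61.8
finger_force: 30.0
```

```bash
python3 -c "
from h import *
st();c=cap('side');P=cloud(c);D=P[...,:2]-S;x=D@X;y=D@Y;z=P[...,2]
for lo in range(20,116,8):
    w=(abs(x)<14)&(abs(y)<60)&(z>lo)&(z<lo+8)
    if w.sum()>3: print(lo,w.sum(),np.percentile(y[w],[5,50,95]).round(1))
"
```

```text
x 0.6 y -12.3 z 50.1 yawerr(deg) -90.15 [ 3.1413e+00 -4.0000e-04 -8.0300e-02] [-0.8 -2.8  2.1] 61.83920619996269
20 33 [14.5 40.  44.6]
28 49 [15.3 23.4 42.1]
36 51 [15.7 35.7 42. ]
44 6 [15.4 17.1 36.2]
60 11 [30.1 32.1 35. ]
68 4 [33.4 34.3 34.6]
```

Request:
{"method": "apply_moves", "body": {
  "motion": "0 -0.004 0 0;0 -0.004 0 0;0 -0.003 0 0;0 -0.0015 0 0;0 0 0 0;0 0 0 0"
}}

```text
time: 21.8
tool_pos: [592.4, 20.7, 50.1]
tcp_rot: [-3.141, -0.0, -0.08]
contact_force: [-0.9, -2.8, 2.3]
grip_width: 62.0
finger_force: 30.0
```

```bash
python3 -c "
from h import *
st();c=cap('wrist');mag(c);cv2.imwrite('pics/w6.png',c['img'])"
```

```text
x 0.7 y 0.4 z 50.1 yawerr(deg) -90.14 [-3.1414e+00 -5.0000e-04 -8.0200e-02] [-0.9 -2.8  2.3] 61.99989561851096
10887 med [  5.5   0.6 111.5] lo [ -6.4 -32.  107. ] hi [ 25.8  32.6 115.5] ((9.904373168945312, -22.233379364013672), (40.53904724121094, 116.82797241210938), 4.427051544189453)
slope [-3.10000e-02 -5.00000e-03  1.11602e+02]
```

Request:
{"method": "apply_moves", "body": {
  "motion": "0 -0.001 0 0;0 0 0 0;0 0 0 0"
}}

```text
time: 22.22
tool_pos: [592.4, 20.8, 50.1]
tcp_rot: [3.141, -0.0, -0.08]
contact_force: [-0.9, -7.1, 3.1]
grip_width: 62.0
finger_force: 30.0
```

Request:
{"method": "apply_moves", "body": {
  "motion": "0 -0.001 0 0;0 0 0 0;0 0 0 0"
}}

```text
time: 22.6
tool_pos: [592.5, 20.9, 50.1]
tcp_rot: [3.139, -0.0, -0.08]
contact_force: [-0.9, -9.8, 3.0]
grip_width: 61.7
finger_force: 30.0
```

Request:
{"method": "apply_moves", "body": {
  "motion": "0 0.0025 0 0;0 0 0 0;0 0 0 0"
}}

```text
time: 22.98
tool_pos: [592.4, 20.6, 50.1]
tcp_rot: [-3.141, -0.0, -0.08]
contact_force: [0.5, 1.6, 2.1]
grip_width: 61.9
finger_force: 30.0
```

```bash
python3 -c "
from h import *
st()"
```

```text
x 0.7 y 0.4 z 50.1 yawerr(deg) -90.14 [-3.141e+00 -4.000e-04 -8.010e-02] [0.5 1.6 2.1] 61.92782704906503
```

Firmly detained there. Releasing and rising, then turning back for the gate.

Request:
{"method": "apply_moves", "body": {
  "motion": "0 0 0 0;0 0 0 0;0 0 0 0;0 0 0 0;0 0 0 0",
  "fingers": 1
}}

```text
time: 23.6
tool_pos: [592.2, 20.0, 50.0]
tcp_rot: [3.142, 0.0, -0.08]
contact_force: [-0.4, -0.2, 0.3]
grip_width: 91.7
finger_force: 0.0
```

Request:
{"method": "apply_moves", "body": {
  "motion": "0 0 -0.03 0;0 0 -0.05 0;0 0 -0.05 0;0 0 -0.05 0;0 0 -0.02 -10;0 0 0 -10;0 0 0 -10;0 0 0 -10"
}}

```text
time: 24.6
tool_pos: [592.1, 20.0, 250.1]
tcp_rot: [3.142, -0.0, 0.624]
contact_force: [-0.2, 0.0, -0.4]
grip_width: 91.9
finger_force: 0.0
```

Request:
{"method": "apply_moves", "body": {
  "motion": "0 0 0 -10;0 0 0 -10;0 0 0 -10;0 0 0 -10;0 0 0 -10.1;0 0 0 0;0 0 0 0"
}}

```text
time: 25.48
tool_pos: [592.2, 20.0, 250.0]
tcp_rot: [3.142, -0.0, 1.489]
contact_force: [-0.0, 0.7, 0.1]
grip_width: 91.5
finger_force: 0.0
```

```bash
python3 -c "
from h import *
st();c=cap('wrist');mag(c,-50,50);mag(cap('side'),-50,50);cv2.imwrite('pics/w7.png',c['img'])
P=cloud(c);D=P[...,:2]-S;x=D@X;y=D@Y;z=P[...,2]
m=(z>58)&(z<68)&(x<-80)&(x>-180)&(abs(y)<50);print('handle',np.median(x[m]),np.median(y[m]),cv2.minAreaRect(np.stack([x[m],y[m]],-1).astype(np.float32)))
I=c['img'].max(-1);m=(z>23)&(z<34)&(x<-110)&(x>-170)&(y>35)&(y<60)&(I<80);print('fin',m.sum(),np.percentile(x[m],[5,50,95]))
m=(abs(y)<45)&(abs(x)<40)&(z>22)&(z<32)&(I<70);print('foot',m.sum(),np.percentile(y[m],[2,50,98]) if m.any() else '')
"
```

```text
x 0.5 y -0.2 z 250.0 yawerr(deg) -0.25 [ 3.1415 -0.      1.4888] [-0.   0.7  0.1] 91.49627730997497
4043 med [-1.000e-01  3.500e+00  1.118e+02] lo [-25.3 -29.4 108.6] hi [ 25.2  32.8 113.4] ((-0.04762077331542969, 1.5409202575683594), (51.838531494140625, 63.58842468261719), 0.17750830948352814)
slope [ 3.00000e-03 -8.00000e-03  1.11744e+02]
401 med [ -1.    2.8 110.5] lo [-25.6 -32.7 101.5] hi [ 25.2  32.  115.1] ((0.4282722473144531, -1.4183769226074219), (53.19145965576172, 69.79408264160156), 1.3880738019943237)
slope [ 8.00000e-03 -2.90000e-02  1.10205e+02]
handle -103.76994323149961 1.4070120890768734 ((-104.829833984375, -0.04670524597167969), (14.573100090026855, 49.661014556884766), 0.14115935564041138)
fin 79 [-137.23772404 -135.23859374 -134.22283222]
foot 291 [22.5574409  33.36155808 43.32371302]
```

View pics/w7.png

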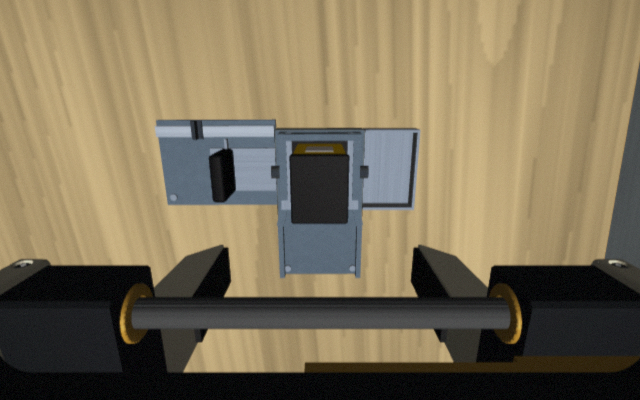

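The magazine is seated between the catches (276,172) and (364,172), upright and released. The handle is at (222,175) and the fin at (197,130). I'll pinch the handle high so that the gripper body clears the lid.

Request:
{"method": "apply_moves", "body": {
  "motion": "0 -0.03 0 -0.25;0 -0.04 0 0;0 -0.0353 0 0;0 0 0.05 0;0 0 0.05 0;0 0 0.05 0;0 0 0.03 0;0 0 0 0",
  "fingers": 0
}}

```text
time: 26.58
tool_pos: [485.8, 28.1, 68.4]
tcp_rot: [-3.137, -0.0, 1.495]
contact_force: [-0.1, -0.2, 0.4]
grip_width: 45.7
finger_force: 0.0
```

```bash
python3 -c "
from h import *
st()"
```

```text
x -106.2 y -0.5 z 68.4 yawerr(deg) 0.13 [-3.1370e+00 -1.0000e-04  1.4954e+00] [-0.1 -0.2  0.4] 45.69094206868556
```

Request:
{"method": "apply_moves", "body": {
  "motion": "0 0.001 0.01 0;0 0 0.01 0;0 0 0.001 0;0 0 0 0;0 0 0 0"
}}

```text
time: 27.2
tool_pos: [488.5, 27.9, 49.4]
tcp_rot: [3.141, 0.0, 1.497]
contact_force: [0.4, -0.1, 1.1]
grip_width: 45.9
finger_force: 0.0
```

Request:
{"method": "apply_moves", "body": {
  "motion": "0 0 0 0;0 0 0 0;0 0 0 0;0 0 0 0",
  "fingers": -1
}}

```text
time: 27.7
tool_pos: [486.3, 28.1, 48.8]
tcp_rot: [-3.137, 0.0, 1.497]
contact_force: [-6.0, 0.9, 2.8]
grip_width: 13.5
finger_force: 30.0
```

```bash
python3 -c "
from h import *
st()"
```

```text
x -105.7 y -0.4 z 48.8 yawerr(deg) 0.21 [-3.1374  0.      1.4967] [-6.   0.9  2.8] 13.516886123081354
```

Request:
{"method": "apply_moves", "body": {
  "motion": "0 -0.005 0 0;0 -0.005 0 0;0 -0.005 0 0;0 -0.005 0 0;0 -0.005 0 0;0 -0.005 0 0;0 0 0 0;0 0 0 0"
}}

```text
time: 28.7
tool_pos: [458.5, 30.2, 48.9]
tcp_rot: [3.141, -0.0, 1.496]
contact_force: [5.6, 1.6, -9.6]
grip_width: 13.8
finger_force: 30.0
```

```bash
python3 -c "
from h import *
st();c=cap('wrist');P=cloud(c);D=P[...,:2]-S;x=D@X;y=D@Y;z=P[...,2];I=c['img'].max(-1)
m=(z>23)&(z<34)&(x<-110)&(x>-170)&(y>35)&(y<60)&(I<80);print('fin',m.sum(),np.percentile(x[m],[5,50,95]) if m.any() else '')
m=(abs(x+135)<30)&(y>20)&(y<34)&(z>10);print('near pointer')
mag(cap('side'),-50,50)
for n in ['pointer','mark','pick_bin','jar','driver']:
  for d in bot.cut_out(c,n)[:2] if n in('pointer','mark') else []: print(n,d['p'],d['point'])
cv2.imwrite('pics/end.png',c['img'])
i=c['img'][0:260,140:500];cv2.imwrite('pics/endc.png',cv2.resize(i,None,fx=2.2,fy=2.2,interpolation=cv2.INTER_CUBIC))
"
```

```text
x -133.6 y -0.4 z 48.9 yawerr(deg) 0.19 [ 3.1407e+00 -2.0000e-04  1.4964e+00] [ 5.6  1.6 -9.6] 13.82385593191805
fin 218 [-137.74256899 -136.65391564 -135.09721508]
near pointer
402 med [ -0.4   3.3 110.5] lo [-25.8 -32.8 100.5] hi [ 25.   32.9 114.6] ((0.17131805419921875, -0.11498641967773438), (52.684967041015625, 67.78897094726562), 0.6648874878883362)
slope [-4.00000e-03 -3.70000e-02  1.10283e+02]
pointer 0.58 [370.1, 231.6]
mark 0.74 [314.0, 162.3]
```

View pics/endc.png

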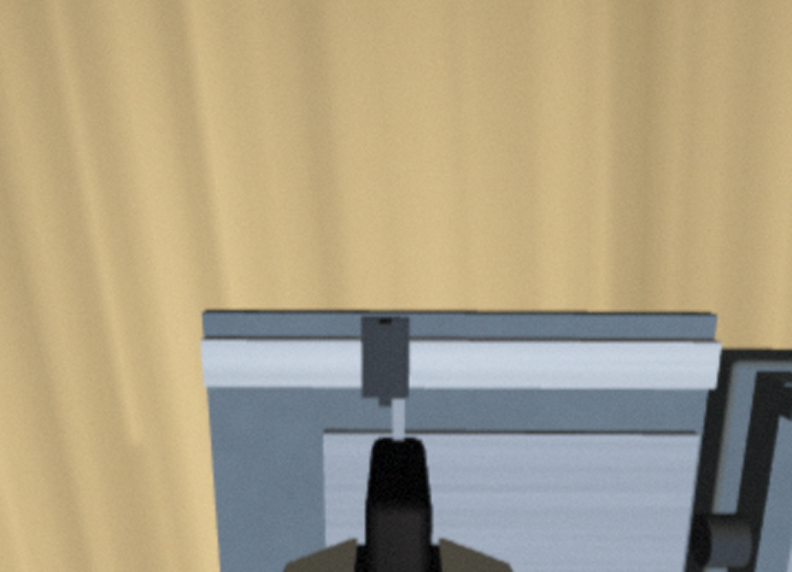

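The pointer (crop 399,415) is still about 14 crop pixels, or 3.5 mm, short of the fin tip (crop 385,400). Pulling that much more.

Request:
{"method": "apply_moves", "body": {
  "motion": "0 -0.002 0 0;0 -0.0018 0 0;0 0 0 0;0 0 0 0;0 0 0 0;0 0 0 0"
}}

```text
time: 29.65
tool_pos: [454.9, 30.5, 48.9]
tcp_rot: [3.14, -0.0, 1.496]
contact_force: [6.4, 2.0, -9.8]
grip_width: 13.9
finger_force: 30.0
```

```bash
python3 -c "
from h import *
st();c=cap('wrist');g=c['img'].astype(int).sum(-1)
P=cloud(c);x=(P[...,:2]-S)@X
for v in (174,178,181,183,186,189,192,195): print(v,[int(t) for t in g[v,296:336]])
P=cloud(c);D=P[...,:2]-S;x=D@X;y=D@Y;z=P[...,2];I=c['img'].max(-1)
m=(z>23)&(z<34)&(abs(x+135)<30)&(y>35)&(y<60)&(I<80);print(np.percentile(x[m],[5,50,95]))
c=cap('side');Q=cloud(c)
for n in ['pick_bin','driver','jar']:
  for d in bot.cut_out(c,n)[:2]: print(n,d['p'],np.median(Q[d['pixels']],0).round())
"
```

```text
x -137.2 y -0.4 z 48.9 yawerr(deg) 0.19 [ 3.1404e+00 -3.0000e-04  1.4965e+00] [ 6.4  2.  -9.8] 13.90504176958883
174 [596, 596, 595, 600, 599, 596, 599, 600, 590, 596, 601, 599, 598, 596, 567, 265, 196, 194, 199, 198, 199, 203, 197, 198, 196, 203, 200, 210, 205, 202, 193, 203, 206, 202, 204, 263, 433, 593, 600, 600]
178 [362, 369, 363, 366, 349, 365, 365, 368, 371, 362, 366, 360, 359, 359, 337, 214, 199, 202, 195, 201, 198, 199, 190, 212, 207, 202, 198, 199, 198, 198, 198, 197, 206, 188, 197, 204, 296, 347, 366, 354]
181 [365, 365, 368, 358, 362, 353, 364, 367, 361, 356, 360, 366, 356, 362, 362, 331, 333, 334, 328, 346, 333, 334, 325, 218, 201, 201, 200, 206, 256, 331, 330, 334, 336, 337, 336, 339, 354, 363, 363, 358]
183 [362, 357, 362, 360, 354, 351, 363, 356, 372, 355, 365, 363, 362, 362, 366, 354, 367, 357, 358, 356, 363, 384, 393, 234, 207, 211, 218, 217, 270, 346, 362, 363, 349, 362, 365, 368, 359, 371, 356, 364]
186 [358, 362, 358, 357, 356, 357, 360, 369, 358, 359, 362, 372, 364, 364, 364, 366, 367, 366, 358, 361, 364, 377, 450, 486, 502, 492, 496, 477, 380, 365, 364, 362, 359, 362, 361, 356, 360, 362, 363, 361]
189 [360, 360, 358, 358, 372, 364, 365, 356, 370, 368, 369, 370, 361, 361, 356, 360, 367, 362, 360, 359, 365, 380, 444, 496, 492, 502, 498, 483, 387, 363, 363, 369, 355, 358, 358, 362, 364, 355, 356, 356]
192 [361, 368, 357, 360, 359, 366, 360, 358, 363, 364, 366, 364, 356, 371, 364, 366, 372, 363, 360, 366, 355, 375, 441, 492, 510, 501, 501, 473, 382, 360, 365, 354, 366, 357, 367, 360, 368, 354, 357, 354]
195 [242, 241, 265, 267, 271, 267, 280, 277, 265, 269, 271, 271, 262, 268, 275, 265, 267, 264, 277, 273, 275, 294, 385, 491, 496, 505, 496, 443, 289, 273, 260, 270, 272, 269, 268, 264, 261, 269, 264, 264]
[-137.68984737 -136.57821905 -135.02582597]
driver 0.72 [ 683. -346.   21.]
jar 0.67 [674. 323.  71.]
```

The pointer (column 321) and fin tip (column 321) are level, and the handle is held at rest. Handing in.

Request:
{"method": "apply_moves", "body": {
  "motion": "0 0 0 0;0 0 0 0;0 0 0 0;0 0 0 0"
}}

```text
time: 30.4
tool_pos: [454.9, 30.5, 48.9]
tcp_rot: [3.14, -0.0, 1.496]
contact_force: [6.0, 2.4, -9.6]
grip_width: 13.6
finger_force: 30.0
```

```bash
python3 -c "
from plant import bot
print(bot.close_job())"
```

```text
the job is handed in; nothing more can be done
None
```

The job is handed in at 30.4 s with no verdict returned: the magazine looks seated and let go (catches not read directly), the gate is held with its pointer level with the clip, and nothing was moved near the bin, screwdriver or jar (final look confirmed all but the bin).

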